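# Microscope objectives in order of length

## Robot

A 6-joint arm with a two-finger parallel gripper is mounted at the origin on the work surface. World frame = base frame: x ahead of the robot, y to its left, z up, the work surface at z = 0. Lengths are in m, angles in degrees, forces in N, time in s.
With the tool pointing down it reaches from about 0.375 to 0.75 m from the base axis. Payload 9 kg.
Tool frame: the origin (TCP) lies where the fingers leave the gripper's body, on its centre line; the fingertips stand 73 mm ahead of it and the grasp point (between the pads) lies 54 mm ahead of it (robot.tip_reach is the distance from the TCP to the fingertips, in m); z points along the fingers, y is the line along which they close (so a half turn about z gives the same grasp; the last joint's range is limited). The gripper opens to 85 mm and grips with 20 to 120 N. Pads are 22 mm wide; open, the fingers measure 114 mm over their backs; the gripper's body (76 mm by 85 mm) begins 54 mm behind the grasp point. The pads swing forward as they close: fully open they stand 13 mm farther back than shut.
Start: joints at [50.953, 5.964, 5.575, 89.605, 0, 77.527], TCP at [0.268, 0.537, 0.304] pointing down, gripper open.
Joint ranges: [-171.21, 171.21], [-48.23, 106.86], [-62.78, 66.21], [-105.2, 120.99], [-86.42, 89.51], [-180, 180]. Speed limits (degrees/s): [127.2, 127.2, 147.25, 180, 180, 180].

## Interface

Orientations are given as [roll, pitch, yaw] about the fixed x, y, z axes, in that order (R = Rz(yaw) Ry(pitch) Rx(roll)).
In Python, from plant import robot gives the robot as it stands. Calls block until the motion is done:
- robot.move_pose(position, orientation): joint-space move of the TCP to a pose.
- robot.line_to(position, vel=0.15, rotation=None, guard=None): straight line of the TCP; rotation=None keeps the orientation; vel is the mean speed in m/s. With guard (N) it stops when the force on the tool has changed by that much, and returns True; else False.
- robot.goto_joints(angles): joint-space move.
- robot.set_gripper(opening): finger opening in m; the grip force is fixed at half the most; returns when the fingers have stopped.
- robot.pause(seconds).
- robot.ik(position, orientation): joint angles nearest the present ones, or None.
- robot.observe(): the state.
- robot.grab_frame(name): name is "scene" or "top" or "wrist"; returns the picture (400x640x3 uint8, blue, green, red); there is no depth.
- robot.get_calibration(name): a dict with "vertical_fov" (degrees; the focal length in pixels is half the picture's height over the tangent of half this angle, whatever the lens; pixels are square), "cx", "cy" (the principal point, pixels), "k1" (the pictures are not rectified: a ray, as slopes to the right and down, at radius r is drawn at 1 + k1 r^2 times it, then the intrinsics apply), "rvec" (rotation vector, rad) and "tvec" (3), from world to camera coordinates, as OpenCV has them. Camera axes: x right, y down, z forward; pixel columns grow to the right and rows downward; lengths in m; the calibration is good to about 2 mm. A picture is of the moment at which its call begins: read the wrist's pose just before it. get_calibration takes no time and is no camera call; for the wrist camera it gives the pose at the moment of the call.
A pose or a line that the arm cannot do raises robot.IKError and nothing moves.
- robot.job_done(): hands the job in; it is judged then, once.
The state is a dict: "time": time; "q": joint angles; "qvel": joint speeds; "joint_torque": joint torques, N m; "tool_pos": TCP position; "tcp_rot": TCP orientation; "ft_force": force on the tool from outside, world axes, zero at the start; "torque": the same for the moment, N m; "gripper_width": finger opening in m; "gripper_force": force on a finger pad.
Only numpy, scipy, OpenCV 4.12 (cv2) and the standard library are available. Lean on these libraries where they do the work, as an engineer would, in place of code of your own. Each camera call takes 0.05 s, during which the arm holds its last target. There are 200 camera calls.

## Task

Put the four loose microscope objectives away on the dark rail, each standing upright in the middle of its own white pad, in order of length: the shortest on the pad next to the brass knob, the longest at the other end of the row. Do not tip over any objective, or the amber oil bottle, at any time.

Things in the scene. Friction and masses are not known exactly. Their poses are not given: they have to be found in the camera images.
- obj_30: The shortest of four loose microscope objectives: round, standing upright, 30 mm tall. Foot 25 mm diameter and 5 mm high (brass thread), then a black parallel barrel of 28 mm diameter up to 21 mm, tapering to a 17 mm nose. Mass about 60 g (varies by 40 %). Origin: centre of the underside; z is its axis, up.
- obj_42: The second shortest of four loose microscope objectives: round, standing upright, 42 mm tall. Foot 25 mm diameter and 5 mm high (brass thread), then a black parallel barrel of 28 mm diameter up to 29 mm, tapering to a 17 mm nose. Mass about 80 g (varies by 40 %). Origin: centre of the underside; z is its axis, up.
- obj_54: The second longest of four loose microscope objectives: round, standing upright, 54 mm tall. Foot 25 mm diameter and 5 mm high (brass thread), then a black parallel barrel of 28 mm diameter up to 38 mm, tapering to a 17 mm nose. Mass about 100 g (varies by 40 %). Origin: centre of the underside; z is its axis, up.
- obj_66: The longest of four loose microscope objectives: round, standing upright, 66 mm tall. Foot 25 mm diameter and 5 mm high (brass thread), then a black parallel barrel of 28 mm diameter up to 46 mm, tapering to a 17 mm nose. Mass about 120 g (varies by 40 %). Origin: centre of the underside; z is its axis, up.
- pad_a: One of four like white round pads in a straight row, 66 mm apart, fixed on the dark rail, in the order pad_a, pad_b, pad_c, pad_d along it (this is number 1). Flat disc 50 mm in diameter, 3 mm thick. Origin: centre of its underside, on the rail's top 12 mm above the table, so its top is 15 mm above the table; its x axis lies along the row. The rail is 340 x 62 mm.
- pad_b: One of four like white round pads in a straight row, 66 mm apart, fixed on the dark rail, in the order pad_a, pad_b, pad_c, pad_d along it (this is number 2). Flat disc 50 mm in diameter, 3 mm thick. Origin: centre of its underside, on the rail's top 12 mm above the table, so its top is 15 mm above the table; its x axis lies along the row. The rail is 340 x 62 mm.
- pad_c: One of four like white round pads in a straight row, 66 mm apart, fixed on the dark rail, in the order pad_a, pad_b, pad_c, pad_d along it (this is number 3). Flat disc 50 mm in diameter, 3 mm thick. Origin: centre of its underside, on the rail's top 12 mm above the table, so its top is 15 mm above the table; its x axis lies along the row. The rail is 340 x 62 mm.
- pad_d: One of four like white round pads in a straight row, 66 mm apart, fixed on the dark rail, in the order pad_a, pad_b, pad_c, pad_d along it (this is number 4). Flat disc 50 mm in diameter, 3 mm thick. Origin: centre of its underside, on the rail's top 12 mm above the table, so its top is 15 mm above the table; its x axis lies along the row. The rail is 340 x 62 mm.
- knob: Fixed brass knob, 22 mm diameter and 22 mm high, on one end of the rail, 51 mm from the centre of the nearest pad; which end differs from start to start (the other end has only a flat steel screw head). Origin: centre of its underside, on the rail's top.
- oil: Small loose amber oil bottle with a white cap, upright on the white mat among the objectives, 26 mm diameter, 55 mm tall; it stays there, at least 55 mm from the axis of any objective. Origin: centre of its underside. The mat's top, on which the objectives stand, is 2 mm above the table; a grey cap 12 mm high and a blue box 9 mm high also lie on it.

How it is judged:
By the outcome, as a careful person would: the job done as asked, in the order asked, and still so for the second after the job is handed in, with the robot touching nothing.
It also fails if it takes over 99 s, if anything falls off the work surface, if the arm or the gripper's body presses on something with over 40 N, if the wrist force passes 120 N, or if a joint passes its speed limit or range.

## Working session

There is one attempt and no reset: what is moved stays moved. The work goes in short steps, each a Python script; the robot and the scene stay as the last script left them, time stands still between calls to the robot, and variables do not carry over. Pictures are saved under pics/ and viewed, at most 14 in all, crops included, and the job is handed in when it is done.

```bash
ls; mkdir -p pics; python3 - <<'E'
from plant import robot
import cv2
for n in("scene","top","wrist"):
    c=robot.get_calibration(n); print(n,c)
    cv2.imwrite(f"pics/{n}0.png",robot.grab_frame(n))
o=robot.observe(); print(o)
E
```

```text
pics
scene {'vertical_fov': 54.540046360359526, 'cx': 320.3432031180914, 'cy': 201.40586752099372, 'k1': -0.04193509206042494, 'rvec': array([ 2.11902389,  0.66193258, -0.32103681]), 'tvec': array([-0.42582279, -0.13181976,  1.07038165])}
top {'vertical_fov': 45.138773720712976, 'cx': 323.503829214232, 'cy': 198.25877435424397, 'k1': -0.10451059710031942, 'rvec': array([ 2.13249325, -2.1584961 ,  0.09118316]), 'tvec': array([0.01648432, 0.54845801, 0.82152724])}
wrist {'vertical_fov': 61.212883005856774, 'cx': 319.7031393241129, 'cy': 195.4049407293888, 'k1': 0.0024785396526468477, 'rvec': array([-2.47225538, -1.5282502 , -0.20434447]), 'tvec': array([-0.59916372, -0.03512103,  0.3792372 ])}
{'time': 0.15, 'q': array([ 5.09513720e+01,  5.99008275e+00,  5.53885353e+00,  8.96028886e+01,
       -3.66023322e-05,  7.75280045e+01]), 'qvel': array([-0.00355405, -0.18580502,  0.16757793, -0.01609097,  0.008284  ,
        0.03395326]), 'joint_torque': array([ 3.65568128e-03, -5.57357490e+01,  5.04006207e+01,  1.26105393e-02,
       -2.63793963e-04,  2.05999731e-05]), 'tool_pos': array([0.2683116 , 0.53648351, 0.3033228 ]), 'tcp_rot': array([-1.79947151e+02, -1.16516776e-02,  1.53423362e+02]), 'ft_force': array([0.43072907, 0.14487744, 0.35802003]), 'torque': array([ 0.01757088, -0.01352467,  0.01416383]), 'gripper_force': 0.0, 'gripper_width': 0.08527154644001224}
```

View pics/top0.png

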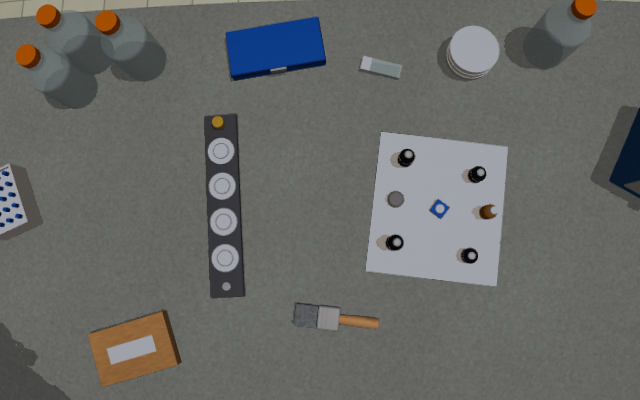

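View pics/scene0.png

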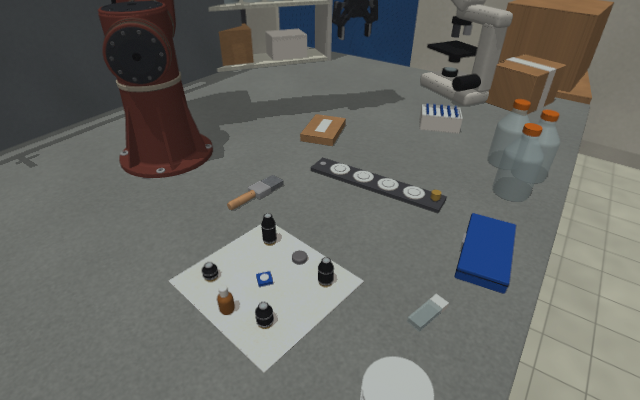

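The top view shows the knob at (217,122), pads at (221,151), (222,186), (224,222) and (225,258), and objectives at (407,157), (477,174), (395,242) and (470,256). The oil bottle is at (488,212). The scene view shows the objective lengths. Next: coarse positions, then two wrist views over the mat and two over the rail.

```bash
cat > h.py <<'E'
import numpy as np, cv2
from plant import robot
def ray(c,px):
    f=200/np.tan(np.radians(c["vertical_fov"]/2)); d=(np.array(px,float)-[c["cx"],c["cy"]])/f
    s=d.copy()
    for _ in range(10): s=d/(1+c["k1"]*(s@s))
    R=cv2.Rodrigues(c["rvec"])[0]; v=R.T@[*s,1]; return -R.T@c["tvec"], v/np.linalg.norm(v)
def onplane(c,px,z):
    o,v=ray(c,px); return o+v*(z-o[2])/v[2]
def proj(c,P):
    f=200/np.tan(np.radians(c["vertical_fov"]/2)); R=cv2.Rodrigues(c["rvec"])[0]
    p=np.atleast_2d(P)@R.T+c["tvec"]; s=p[:,:2]/p[:,2:]
    return s*(1+c["k1"]*(s**2).sum(1,keepdims=True))*f+[c["cx"],c["cy"]]
def tri(obs):
    A=0;b=0;
    for c,px in obs:
        o,v=ray(c,px); M=np.eye(3)-np.outer(v,v); A=A+M; b=b+M@o
    x=np.linalg.solve(A,b); return x,[float(np.linalg.norm(proj(c,x)[0]-px)) for c,px in obs]
E
python3 - <<'E'
from h import *
c=robot.get_calibration("top"); s=robot.get_calibration("scene"); w=robot.get_calibration("wrist")
np.set_printoptions(precision=4,suppress=True)
for p in [(217,122),(221,151),(222,186),(224,222),(225,258)]: print(onplane(c,p,.015))
N={(407,157):(326,261),(477,174):(264,304),(395,242):(268,216),(470,256):(209,265),(488,212):(224,290)}
for p,q in N.items(): print(p,tri([(c,p),(s,q)]))
o=robot.observe(); print(o["tool_pos"],ray(w,(w["cx"],w["cy"])),ray(w,(w["cx"],w["cy"]-100)))
E
```

```text
[0.6974 0.2087 0.015 ]
[0.6417 0.1999 0.015 ]
[0.576  0.1969 0.015 ]
[0.5097 0.1922 0.015 ]
[0.4444 0.1897 0.015 ]
(407, 157) (array([ 0.6184, -0.1367,  0.0512]), [0.968278876765363, 0.9799161926026421])
(477, 174) (array([ 0.5871, -0.2621,  0.0414]), [0.17174580882288104, 0.19367709389036472])
(395, 242) (array([ 0.4688, -0.1109,  0.0657]), [0.01625381507024349, 0.01421614333674222])
(470, 256) (array([ 0.4433, -0.2463,  0.0303]), [0.16007026426118254, 0.15891916522047975])
(488, 212) (array([ 0.5183, -0.2785,  0.044 ]), [0.6149594286692356, 0.6676247478490409])
[0.2683 0.5365 0.3033] (array([0.2087, 0.566 , 0.3745]), array([ 0.2361, -0.119 , -0.9644])) (array([0.2087, 0.566 , 0.3745]), array([-0.0182,  0.0081, -0.9998]))
```

View pics/wrist0.png

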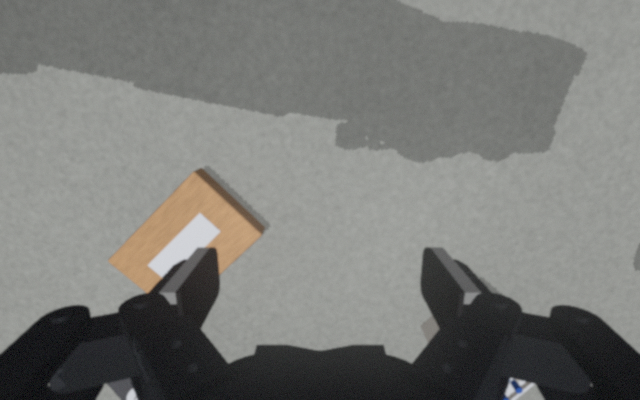

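The wrist view shows only table and the fingers at the bottom; the upper ~240 rows are free. Next are the wrist surveys.

```bash
python3 - <<'E'
from h import *
import pickle
D=[]
for i,p in enumerate([(.61,.26,.34),(.61,.14,.34),(.59,-.11,.34),(.59,-.25,.34)]):
    robot.move_pose(p,[180,0,180]); robot.pause(.3)
    c=robot.get_calibration("wrist"); f=robot.grab_frame("wrist"); D.append((c,f)); cv2.imwrite(f"pics/w{i}.png",f)
pickle.dump(D,open("D.pkl","wb")); print(robot.observe()["time"])
cv2.imwrite("pics/pads.png",np.vstack([D[0][1][:300],D[1][1][:300]])); cv2.imwrite("pics/mats.png",np.vstack([D[2][1][:300],D[3][1][:300]]))
E
```

```text
5.3167
```

View pics/pads.png

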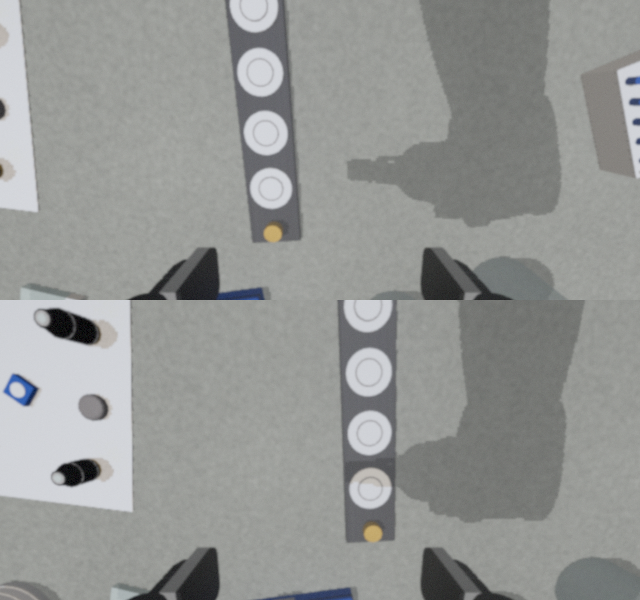

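View pics/mats.png

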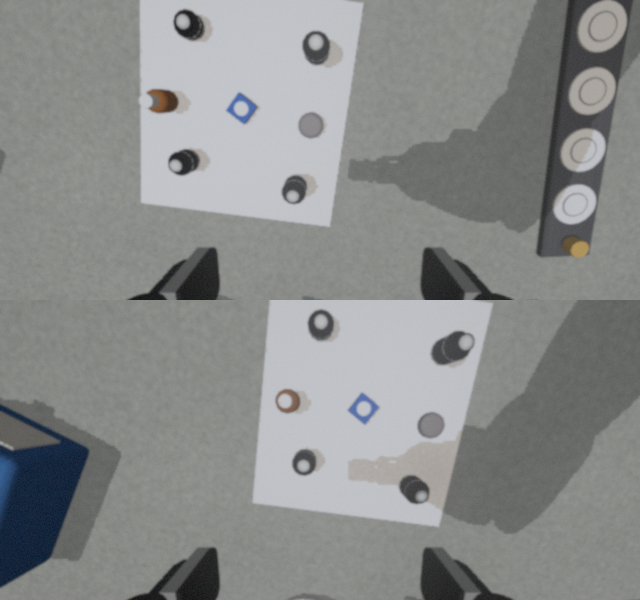

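Pads at (254,8), (260,72), (265,133) and (271,188) in view 0; (368,8), (369,72), (370,133) and (371,189) in view 1, with the knob at the bottom in both. Objectives, nose pixels (column, row), in view 2: 30 at (182,20), 66 at (316,41), 42 at (174,163), 54 at (292,196). In view 3: 30 at (321,18), 66 at (466,42), 42 at (303,166), 54 at (421,196). I'll zoom in for exact features.

```bash
python3 - <<'E'
from h import *
import pickle
np.set_printoptions(precision=4,suppress=True)
D=pickle.load(open("D.pkl","rb"))
def pad(v,p):
    c,f=D[v]; g=cv2.cvtColor(f,cv2.COLOR_BGR2GRAY); x,y=p
    m=(g>165).astype(np.uint8)
    m2=np.zeros_like(m); cv2.circle(m2,p,32,1,-1); m&=m2
    m=cv2.morphologyEx(m,cv2.MORPH_CLOSE,np.ones((5,5)))
    n,l,s,ce=cv2.connectedComponentsWithStats(m); 
    i=l[y,x]; ct=max(cv2.findContours((l==i).astype(np.uint8),0,1)[0],key=cv2.contourArea)
    e=cv2.fitEllipse(cv2.convexHull(ct)); return c,np.array(e[0]),np.round(e[1],1)
for a,b in [((260,72),(369,72)),((265,133),(370,133)),((271,188),(371,189))]:
    A=pad(0,a);B=pad(1,b); x,e=tri([A[:2],B[:2]]); print(x,e,A[1:],B[1:],onplane(*A[:2],.015),onplane(*B[:2],.015))
rows=[]
for v,ps in((2,[(187,24),(316,46),(183,162),(294,189)]),(3,[(321,24),(454,48),(304,162),(415,189)])):
    rows.append(np.hstack([cv2.resize(D[v][1][max(0,y-24):max(0,y-24)+48,x-24:x+24],(200,200),interpolation=cv2.INTER_CUBIC) for x,y in ps]))
cv2.imwrite("pics/crops.png",np.vstack(rows))
E
```

```text
[0.5104 0.194  0.0161] [0.025452680964661693, 0.025445333547157875] (array([259.7259,  71.7908]), array([45.2, 48.7])) (array([368.4108,  71.6913]), array([45.2, 48.5])) [0.5103 0.1938 0.015 ] [0.5103 0.1941 0.015 ]
[0.5763 0.1975 0.0162] [0.01538013222843099, 0.01538386035005704] (array([265.3791, 132.4329]), array([42.9, 44.7])) (array([369.1725, 132.3759]), array([43. , 44.4])) [0.5764 0.1973 0.015 ] [0.5763 0.1976 0.015 ]
[0.6425 0.2009 0.016 ] [0.15657404187366608, 0.15663056948745327] (array([270.5674, 187.9456]), array([40. , 42.1])) (array([369.8084, 188.2556]), array([39.5, 41.4])) [0.6425 0.2008 0.015 ] [0.6429 0.2011 0.015 ]
```

View pics/crops.png

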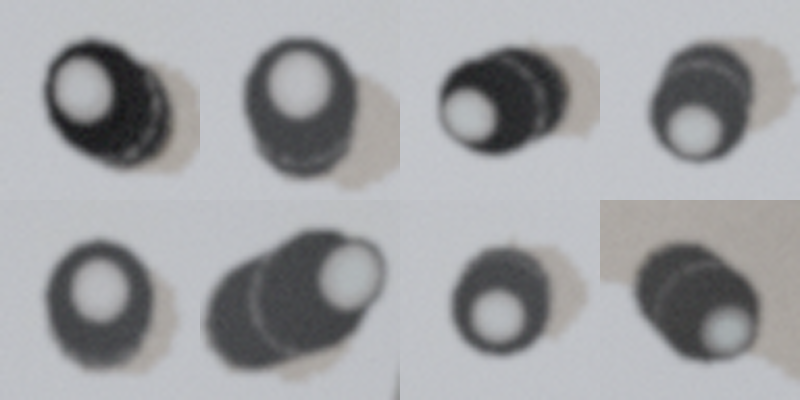

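The crops show the nose discs clearly in columns 30, 66, 42, 54. I'll refine them by threshold, triangulate, then act.

```bash
python3 - <<'E'
from h import *
import pickle
np.set_printoptions(precision=4,suppress=True)
D=pickle.load(open("D.pkl","rb"))
N={30:((182.7,21.4),(320.8,21.8)),66:((315.8,42.6),(466,42.2)),42:((175.3,165.6),(303.3,165.6)),54:((292.8,196.4),(421.5,196.4))}
oil=[]
for k,(a,b) in N.items():
    x,e=tri([(D[2][0],a),(D[3][0],b)]); print(k,x,np.round(e,2),[onplane(D[v][0],p,.002+k/1000)[:2] for v,p in((2,a),(3,b))])
for p in [(.4437,-.2455),(.469,-.111),(.59,-.26),(.62,-.136)]+[(.4443,.1905),(.6425,.2009)]:
    for z in (.076,.19): print(p,z,robot.ik([*p,z],[180,0,180]))
E
```

```text
30 [ 0.4445 -0.2486  0.0335] [0.08 0.08] [array([ 0.4442, -0.2492]), array([ 0.4443, -0.2486])]
66 [ 0.4694 -0.1133  0.0693] [0.25 0.25] [array([ 0.4694, -0.1133]), array([ 0.469 , -0.1128])]
42 [ 0.5903 -0.2675  0.0456] [0.03 0.03] [array([ 0.5906, -0.2682]), array([ 0.5906, -0.2676])]
54 [ 0.622  -0.1387  0.0569] [0.01 0.01] [array([ 0.6222, -0.1388]), array([ 0.6222, -0.1384])]
(0.4437, -0.2455) 0.076 [-43.7636  -5.0333 -29.5139  65.5194   0.     -43.7636]
(0.4437, -0.2455) 0.19 [-43.7636  -9.8693 -21.7715  78.0979   0.     -43.7636]
(0.469, -0.111) 0.076 [-28.9145  -9.7134 -33.8051  65.9083   0.     -28.9145]
(0.469, -0.111) 0.19 [-28.9145 -14.5208 -25.8191  78.7017   0.     -28.9145]
(0.59, -0.26) 0.076 [-35.378   18.3848  -4.3519  67.2633   0.     -35.378 ]
(0.59, -0.26) 0.19 [-35.378   14.238    2.8966  78.6586   0.     -35.378 ]
(0.62, -0.136) 0.076 [-24.1535  16.7345  -6.322   66.9435   0.     -24.1535]
(0.62, -0.136) 0.19 [-24.1535  12.5015   0.9134  78.4118   0.     -24.1535]
(0.4443, 0.1905) 0.076 [  7.6572  -9.4354 -33.557   65.8784   0.       7.6572]
(0.4443, 0.1905) 0.19 [  7.6572 -14.2465 -25.5866  78.6599   0.       7.6572]
(0.6425, 0.2009) 0.076 [ 6.2638 23.0941  1.4242 68.3301  0.      6.2638]
(0.6425, 0.2009) 0.19 [ 6.2638 19.2233  8.7626 79.5393  0.      6.2638]
```

Heights match the text (the wrist camera reads about 1.5 mm high). Starting with obj_66 to the far pad.

```bash
cat >> h.py <<'E'
OBJ={30:(.4443,-.2487),66:(.4692,-.1131),42:(.5906,-.2678),54:(.6222,-.1386)}
PAD={30:(.6425,.2009),42:(.5764,.1975),54:(.5104,.1940),66:(.4443,.1905)}
ZG={30:.077,42:.077,54:.079,66:.082}   # TCP height at grasp, objects on the mat (z=.002)
DN=[180,0,180]; UP=.20
def st(t):
    o=robot.observe(); print(t,"t=%.1f w=%.4f Fg=%.1f"%(o["time"],o["gripper_width"],o["gripper_force"]),np.round(o["tool_pos"],4),np.round(o["ft_force"],1),flush=True); return o
def pick(k):
    x,y=OBJ[k]; robot.move_pose([x,y,UP-.02],DN)
    if robot.line_to([x,y,ZG[k]],vel=.12,guard=15): st("GUARD"); raise SystemExit
    robot.set_gripper(.02); o=st(f"grip{k}")
    assert .024<o["gripper_width"]<.034
    robot.line_to([x,y,UP],vel=.2); st("up")
def place(k):
    x,y=PAD[k]; robot.move_pose([x,y,UP],DN); z=ZG[k]+.013
    robot.line_to([x,y,z+.008],vel=.15); robot.pause(.2)
    hit=robot.line_to([x,y,z-.002],vel=.02,guard=3); st(f"down hit={hit}")
    robot.set_gripper(.06); st("open")
    robot.line_to([x,y,UP],vel=.2)
E
python3 - <<'E'
from h import *
robot.set_gripper(.065); st("start")
pick(66); place(66); st("done")
cv2.imwrite("pics/a1.png",robot.grab_frame("wrist")); cv2.imwrite("pics/a1s.png",robot.grab_frame("scene"))
E
```

```text
start t=5.7 w=0.0649 Fg=0.0 [ 0.59   -0.2499  0.34  ] [-0.5  0.5 -0. ]
grip66 t=8.0 w=0.0267 Fg=59.0 [ 0.4697 -0.1133  0.0828] [-0.6 -0.1  5.7]
up t=8.8 w=0.0267 Fg=59.0 [ 0.4687 -0.1129  0.1986] [ 0.1 -0.2 -2.8]
down hit=True t=11.3 w=0.0262 Fg=59.4 [0.4445 0.1906 0.0958] [-0.8  0.7  5.5]
open t=11.8 w=0.0600 Fg=0.0 [0.4438 0.1905 0.095 ] [0.5 0.6 0.5]
done t=12.4 w=0.0598 Fg=0.0 [0.444  0.1905 0.1989] [-0.8  0.  -0.6]
```

View pics/a1s.png

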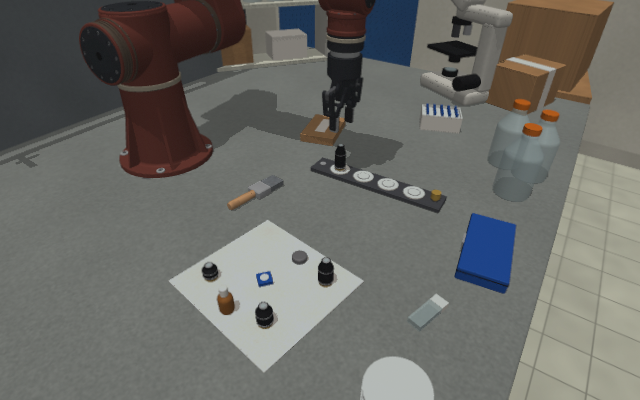

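obj_66 stands upright on the far pad at (340,165). The rest follow.

```bash
python3 - <<'E'
from h import *
import pickle
for k in (54,42,30): pick(k); place(k)
st("done"); D=[]
for i,p in enumerate([(.61,.25,.34),(.61,.13,.34)]):
    robot.move_pose(p,DN); robot.pause(.3)
    c=robot.get_calibration("wrist"); D.append((c,robot.grab_frame("wrist")))
pickle.dump(D,open("E.pkl","wb")); st("end")
cv2.imwrite("pics/e.png",np.vstack([D[0][1][:300],D[1][1][:300]])); cv2.imwrite("pics/es.png",robot.grab_frame("scene"))
E
```

```text
grip54 t=15.3 w=0.0264 Fg=59.3 [ 0.6228 -0.1389  0.08  ] [-0.6 -0.4  5.8]
up t=16.1 w=0.0264 Fg=58.9 [ 0.6216 -0.1384  0.1984] [-0.6  0.2 -0.6]
down hit=True t=18.8 w=0.0265 Fg=59.4 [0.5106 0.1941 0.093 ] [-1.2 -0.1  5.2]
open t=19.2 w=0.0606 Fg=0.0 [0.51   0.194  0.0923] [ 0.  -0.6  0.4]
grip42 t=23.1 w=0.0259 Fg=59.5 [ 0.5911 -0.2682  0.0781] [0.1 0.  6. ]
up t=23.8 w=0.0261 Fg=58.9 [ 0.5901 -0.2675  0.1983] [ 0.4  0.2 -0.9]
down hit=True t=27.0 w=0.0259 Fg=59.5 [0.5766 0.1975 0.091 ] [-1.3  0.3  5.2]
open t=27.4 w=0.0599 Fg=0.0 [0.576  0.1975 0.0902] [ 0.1 -0.  -0.8]
grip30 t=31.2 w=0.0252 Fg=59.3 [ 0.4447 -0.2491  0.078 ] [-1.6  0.6  6.1]
up t=32.0 w=0.0258 Fg=58.9 [ 0.4439 -0.2483  0.1987] [ 1.2 -0.1 -0.6]
down hit=True t=35.2 w=0.0258 Fg=59.5 [0.6426 0.201  0.0911] [-1.1 -0.4  5.4]
open t=35.6 w=0.0604 Fg=0.0 [0.6421 0.2009 0.0901] [ 0.  -0.4  0.1]
done t=36.3 w=0.0599 Fg=0.0 [0.6421 0.2008 0.1987] [0.2 0.1 0.3]
end t=38.2 w=0.0597 Fg=0.0 [0.6099 0.1308 0.3399] [-0.9  0.8 -0. ]
```

View pics/e.png

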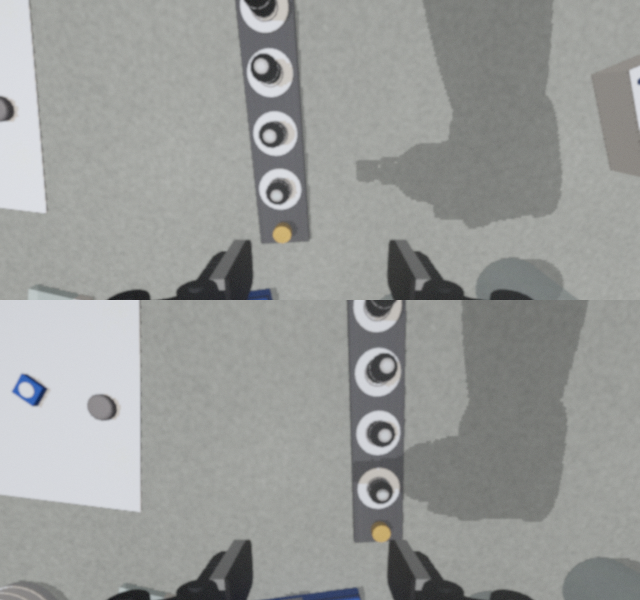

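View pics/es.png

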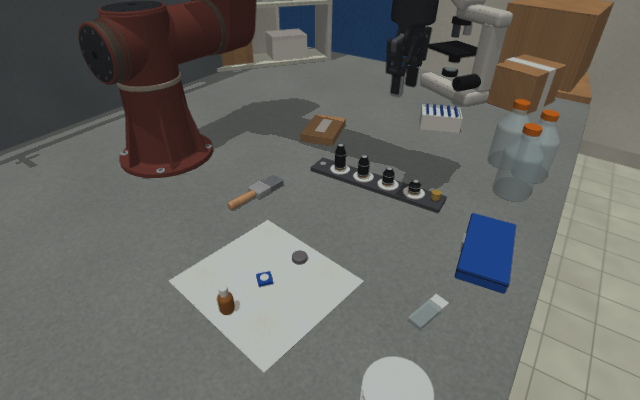

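All four stand upright in order and the oil bottle is undisturbed at (226,300). I'll check the centring numerically, with one more wrist view of the far pad.

```bash
python3 - <<'E'
from h import *
import pickle
D=pickle.load(open("E.pkl","rb"))
robot.move_pose([.53,.20,.34],DN); robot.pause(.3)
D.append((robot.get_calibration("wrist"),robot.grab_frame("wrist")))
print({k:np.round([proj(D[2][0],[*PAD[k],.015])[0],proj(D[2][0],[*PAD[k],.015+k/1000])[0]],1).tolist() for k in PAD})
rows=[]
for c,f in (D[0],D[2]):
    R=[]
    for k in PAD:
        x,y=np.maximum(proj(c,[*PAD[k],.03])[0]-30,0).astype(int); y=min(y,340)
        im=cv2.resize(f[y:y+60,x:x+60],(200,200),interpolation=cv2.INTER_CUBIC)
        a=np.linspace(0,2*np.pi,60); cs=np.c_[np.cos(a),np.sin(a)]
        for r,z in((.025,.015),(.0085,.015+k/1000)):
            p=proj(c,np.c_[np.array(PAD[k])+r*cs,np.full(60,z)]); p=(p-[x,y]+.5)*200/60
            cv2.polylines(im,[p.astype(int)],True,(0,0,255),1)
        R.append(im)
    rows.append(np.hstack(R))
cv2.imwrite("pics/chk.png",np.vstack(rows)); st("chk")
E
```

```text
{30: [[321.4, 248.7], [321.5, 259.2]], 42: [[318.6, 198.6], [318.5, 209.0]], 54: [[315.5, 144.1], [314.8, 150.4]], 66: [[312.1, 84.5], [310.5, 80.8]]}
chk t=39.2 w=0.0600 Fg=0.0 [0.5305 0.1994 0.3397] [-0.2 -0.  -0.3]
```

View pics/chk.png

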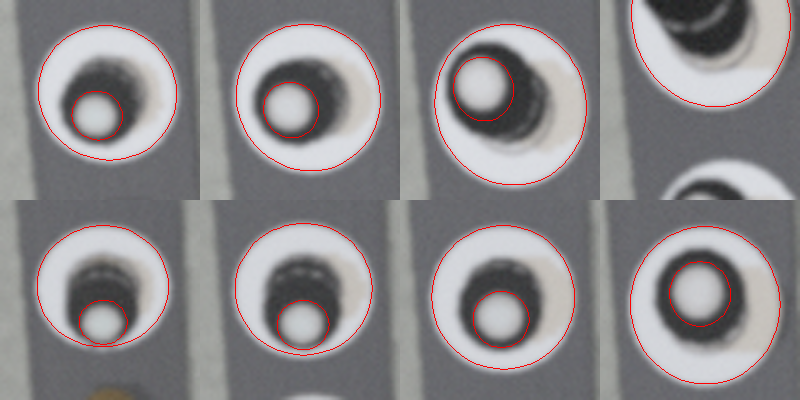

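The overlaid predicted circles (pad rims and noses) match the picture to about 1 mm for all four, so each objective is centred. Handing in.

```bash
python3 -c "
from plant import robot
print(robot.job_done())"
```

```text
the job is handed in; nothing more can be done
None
```

The job is handed in: all four objectives stand upright, centred on their pads to about 1 mm, shortest next to the brass knob and longest at the far end, with the oil bottle untouched, after about 39 s on the robot's clock.

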